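# Switch off the scent warmer and hand over its dish

### The arm

A 6-joint arm with a two-finger parallel gripper is mounted at the origin on the work surface. World frame = base frame: x ahead of the robot, y to its left, z up, the work surface at z = 0. Lengths are in mm, angles in rad, forces in N, time in s.
With the tool pointing down it reaches from about 350 to 875 mm from the base axis. Payload 4.2 kg.
Tool frame: the origin (TCP) lies at the very end of the fingers, on their centre line; the grasp point (between the pads) lies 19 mm behind it; z points along the fingers, y is the line along which they close (so a half turn about z gives the same grasp; the last joint's range is limited). The gripper opens to 85 mm and grips with 20 to 120 N. Pads are 22 mm wide; open, the fingers measure 114 mm over their backs; the gripper's body (76 mm by 85 mm) begins 54 mm behind the grasp point. The pads swing forward as they close: fully open they stand 13 mm farther back than shut.
Start: joints at [1.591, 0.385, 0.008, 0, -1.194, -0.259], TCP at [147.804, 607.251, 231.312] pointing down, gripper open.
Joint ranges: [-3.14, 3.14], [-1.21, 2.06], [-1.07, 1.41], [-3.16, 2.05], [-2.99, -0.16], [-3.1, 3.1]. Speed limits (rad/s): [2.79, 2.79, 3.14, 3.14, 3.14, 3.14].

### API

Orientations are given as a unit quaternion [x, y, z, w].
In Python, from bench import arm, optics gives the robot as it stands. The module is installed in compiled form; this text tells all that it offers.
- The arm moves only by the tool step_arm, never from a script. Its argument "motion" is a list of rows, each an object with "dr": the turn, a rotation vector about the tool's x, y, z in units of 8 degrees (1.0 is 8 degrees), a list of three; "slide": the shift along the tool's x, y, z in mm, a list of three; "jaw": the finger opening in mm, from 0 to 85.4. A call has exactly 8 rows; each row is the pose to reach, as a shift and turn from the pose commanded when the call began, along the tool's axes at that moment; what a row does not reach only later rows make up. A row lasts 1/8 s, in which the tool goes at most 62.5 mm and 10.7 degrees, less where a joint would pass 70% of its speed; a pose out of reach is approached as far as the arm can. A call with a gripper value outside its range is refused whole. The fingers move at their own pace and stop on an object; the grip force is fixed at half the most. Time passes only in rows, so rows that repeat a pose let the fingers close, or fill a call up. It gives the time, the measured TCP pose, the force, the opening and the grip force at its end, in the units of the state.
- arm.read_state(): the state, without advancing time (a new reading comes with each control period).
- optics.get_image(name): name is "scene" or "top"; returns the picture (420x560x3 uint8, blue, green, red); there is no depth.
- optics.camera_info(name): a dict with "camera_matrix" (3x3 intrinsics, pixels), "view" (4x4, takes a point from world to camera coordinates). Camera axes: x right, y up, looking along -z (the intrinsics and any distortion apply to the point x, -y, -z); pixel columns grow to the right and rows downward; lengths in mm; the calibration is good to about 2 mm. A picture is of the moment at which its call begins. camera_info takes no time and is no camera call.
- arm.job_done(): hands the job in; it is judged then, once.
The state is a dict: "clock": time; "joints": joint angles; "joint_vel": joint speeds; "joint_efforts": joint torques, N m; "position": TCP position; "ee_rot": TCP orientation; "contact_force": force on the tool from outside, world axes, zero at the start; "wrist_torque": the same for the moment, N m; "gripper_width": finger opening in mm; "grasp_force": force on a finger pad.
Only numpy, scipy, OpenCV 4.12 (cv2) and the standard library are available. Lean on these libraries where they do the work, as an engineer would, in place of code of your own. Each camera call takes 0.05 s, during which the arm holds its last target. There are 200 camera calls.

### The job

Turn the scent warmer's rotary switch anticlockwise from on until it clicks home at off, then take the white dish by its two long sides and lift it straight up, clear of the hot plate, before turning it. Holding it level, turn it a quarter turn clockwise (seen from above), so that its tab points along the length of the warmer, directly away from the switch, for the person waiting at that end; the loose clay ball must stay in the middle of the dish all the while, untouched. Finish still holding the dish there above the hot plate, more than 10 cm up from it, level and motionless, ready to be taken, and leave the other things on the table undisturbed.

Things in the scene. Friction and masses are not known exactly. Their poses are not given: they have to be found in the camera images.
- warmer: electric scent warmer: low grey plinth fixed to the table, 110 (x) by 210 (y) by 26 mm high; origin at the centre of its underside; x points to its back (away from the robot, within 0.3 rad), y along its length. The switch stands 60 mm from the centre at the -y (right) end, the hot plate 55 mm from it at the +y (left) end
- seat (a point): centre of the top face of the warmer's hot plate, 44 mm above the table and 18 mm above the plinth's top; the plate is 66 (x) by 42 (y) mm on a narrower neck, axes as the warmer's
- switch (a joint): rotary switch on a vertical axis: 0 = off, 1.05 = on (60 degrees); the value grows clockwise seen from above, so turning off is anticlockwise. A snap spring drives it home against the stop of whichever end is nearer (about 0.05 N m at the ends, falling to none in the middle). It starts on
- switch_grip (a point): middle of the switch's black upright grip bar, on the turning axis, 53 mm above the table: bar 40 mm long (this x; +x end = pointer, white line on top), 11 mm thick (y), from 36 to 66 mm above the table, over a collar of radius 19 mm. At off the pointer is 60 degrees clockwise from the warmer's x (back right, at a ring mark), at on 120 degrees (front right, at a bar mark)
- dish_mid (a point): centre of the loose white ceramic dish, half-way up: 88 long (x), 62 wide (y), 20 mm high, about 0.13 kg, on the hot plate. Its flat upright long sides face +y and -y and overhang the plate by 10 mm. In its floor a round hollow of radius 25 mm slopes 5 degrees at the centre to 18 at the rim. The tab is at -x and starts pointing to the warmer's front (robot side)
- dish_tab (a point): middle of the dish's tab, 57 mm from the dish's centre along the dish's -x; the tab is 26 mm wide, 6 mm thick, and ends 69 mm from the centre
- ball_center (a point): centre of the loose clay ball, 24 mm in diameter, about 15 g, lying in the dish's hollow; its top is 28 mm above the dish's underside
- tray: bystander: bamboo key tray 200 by 130 by 24 mm, loose; origin at the centre of its underside
- fob: bystander: green plastic door fob about 60 mm long, 7 mm thick, lying in the tray
- opener: bystander: aluminium bottle opener about 120 mm long, 5 mm thick, lying beyond the warmer
- turntable: bystander: wooden turntable, 150 mm across, 25 mm high, fixed base with a turning platter; origin at the centre of its underside
- key1: bystander: silver key 54 mm long, 3 mm thick, lying on the turntable
- key2: bystander: second silver key, the same
Mind the look-alikes: they are no part of the job. What is meant by the part that bears dish_mid is not red or yellow, and is the smaller of those in its own colour.

How it is judged:
By the outcome, as a careful person would: the job done as asked, in the order asked, and still so for the second after the job is handed in, while the arm keeps its last pose, push and grip.
It also fails if it takes over 51 s, if anything falls off the work surface, if the arm or the gripper's body presses on something with over 40 N, if the wrist force passes 120 N, or if a joint passes its speed limit or range.

## Working session

There is one attempt and no reset: what is moved stays moved. The work goes in short steps, Python scripts to look and compute and a tool call to move; the robot and the scene stay as the last step left them, time stands still between calls to the robot, and variables do not carry over. Pictures are saved under pics/ and viewed, at most 10 in all, crops included, and the job is handed in when it is done.

Besides the shell and the picture viewer there is one more tool, called after ">>>" by a JSON object that holds its "method" and its "body". step_arm: Moves the arm, as the interface text tells. Its arguments: {"type":"object","properties":{"motion":{"type":"array","items":{"type":"object","properties":{"dr":{"type":"array","items":{"type":"number"}},"slide":{"type":"array","items":{"type":"number"}},"jaw":{"type":"number"}}}}},"required":["motion"]}

```bash
mkdir -p pics
python3 - <<'E'
from bench import arm, optics
import cv2,numpy as np
for n in("scene","top"):
    cv2.imwrite(f"pics/{n}0.png",optics.get_image(n)); i=optics.camera_info(n); print(n,{k:np.round(v,3).tolist() if not isinstance(v,str) else v for k,v in i.items()})
s=arm.read_state();print(s)
E
```

```text
scene {'camera_matrix': [[513.335, 0.0, 281.327], [0.0, 513.335, 210.886], [0.0, 0.0, 1.0]], 'view': [[0.852, 0.524, -0.002, -490.355], [-0.412, 0.671, 0.617, 195.727], [0.324, -0.524, 0.787, -1388.417], [0.0, 0.0, 0.0, 1.0]]}
top {'camera_matrix': [[453.803, 0.0, 285.226], [0.0, 453.803, 217.679], [0.0, 0.0, 1.0]], 'view': [[0.014, -1.0, 0.006, 17.464], [0.975, 0.015, 0.222, -578.728], [-0.222, 0.003, 0.975, -1270.719], [0.0, 0.0, 0.0, 1.0]]}
{'clock': 0.1, 'joints': array([ 1.59060283e+00,  3.85469541e-01,  6.76596418e-03, -4.23900076e-04,
       -1.19401326e+00, -2.58602284e-01]), 'joint_vel': array([ 1.44703905e-03,  7.13378594e-05,  5.26877753e-03,  2.05135124e-03,
       -7.84824973e-04, -6.90082601e-05]), 'joint_efforts': array([-5.55438601e-04, -3.93317091e+01,  1.88930064e+01,  4.19785559e+00,
       -2.57750966e-03,  5.84508825e-06]), 'position': array([147.69460549, 606.75976828, 230.3400948 ]), 'ee_rot': array([ 9.92870745e-01, -1.19191961e-01, -6.18610367e-05,  9.78303720e-04]), 'contact_force': array([-0.05446412,  1.18823852,  0.10184153]), 'wrist_torque': array([ 0.03201139, -0.013321  ,  0.0031173 ]), 'grasp_force': 0.0, 'gripper_width': 85.48839783668193}
```

View pics/top0.png

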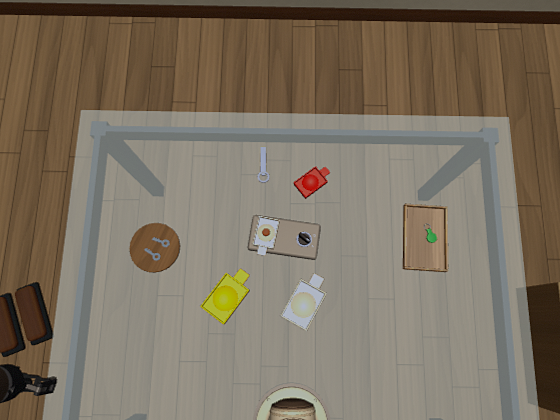

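View pics/scene0.png

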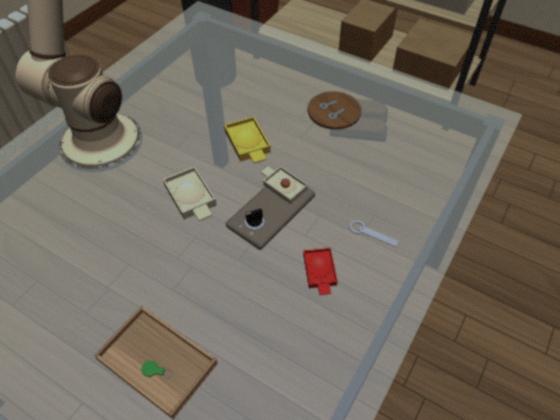

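The top view shows the warmer at about (284,237), with its switch at (305,239) and the white dish with its ball at (266,233), tab at (262,250). In the scene view the switch is at (255,217) and the dish at (286,184). Next I measure them.

```bash
cat > h.py <<'E'
import numpy as np,cv2
from bench import arm,optics
def ray(n,uv):
    i=optics.camera_info(n);K=np.array(i["camera_matrix"]);V=np.array(i["view"]);R=V[:3,:3];c=-R.T@V[:3,3]
    d=np.linalg.inv(K)@np.array([*uv,1.]);return c,R.T@(d*[1,-1,-1])
def onz(n,uv,z):
    c,d=ray(n,uv);return (c+d*(z-c[2])/d[2])[:2]
def proj(n,p):
    i=optics.camera_info(n);K=np.array(i["camera_matrix"]);V=np.array(i["view"])
    q=(V[:3,:3]@np.array(p)+V[:3,3])*[1,-1,-1];q=K@q;return q[:2]/q[2]
def tri(uvt,uvs):
    c,d=ray("top",uvt);e,f=ray("scene",uvs);s=np.linalg.lstsq(np.c_[d,-f],e-c,rcond=None)[0]
    a,b=c+d*s[0],e+f*s[1];return (a+b)/2,np.linalg.norm(a-b)
E
python3 - <<'E'
from h import *
t=cv2.imread("pics/top0.png");s=cv2.imread("pics/scene0.png")
a=cv2.resize(t[205:270,240:330],None,fx=8,fy=8,interpolation=cv2.INTER_CUBIC)
cv2.imwrite("pics/tc.png",a)
cv2.imwrite("pics/sc.png",cv2.resize(s[155:250,220:325],None,fx=6,fy=6,interpolation=cv2.INTER_CUBIC))
E
```

```text
(no output)
```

View pics/tc.png

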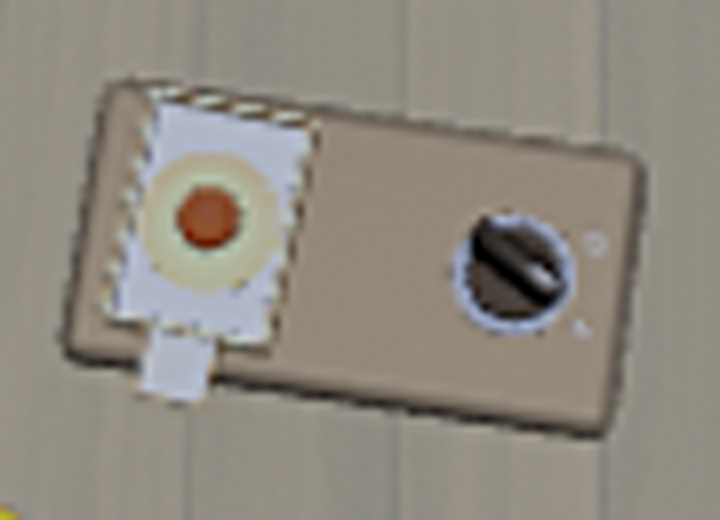

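View pics/sc.png

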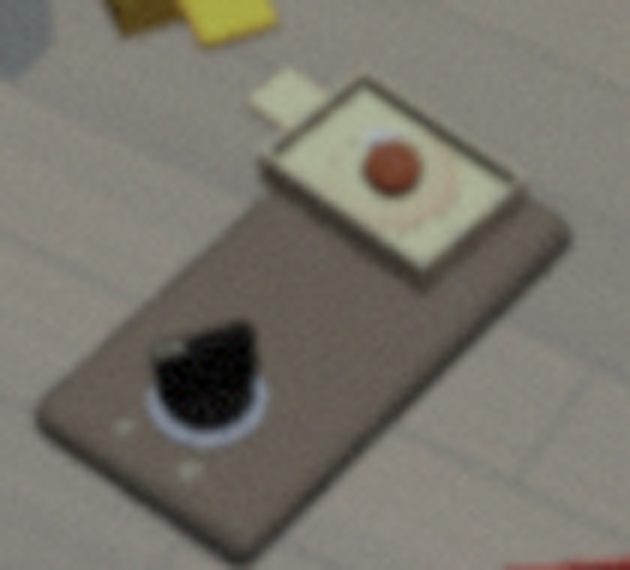

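In the top crop the dish corners are at (155,95), (320,120), (270,345) and (105,318), the ball at (209,217), and the collar at (514,272) with the pointer to the front right. In the scene crop the ball is at (392,166).

Run:
```python
from h import *
T=lambda x,y:((x+.5)/8-.5+240,(y+.5)/8-.5+205)
S=lambda x,y:((x+.5)/6-.5+220,(y+.5)/6-.5+155)
t=cv2.imread("pics/top0.png");s=cv2.imread("pics/scene0.png")
def redc(im,a,b,c,d):
    I=cv2.resize(im[b:d,a:c],None,fx=8,fy=8,interpolation=cv2.INTER_CUBIC).astype(int)
    m=(I[:,:,2]-I[:,:,0]>60); y,x=np.nonzero(m);print(m.sum()/64);return (x.mean()+.5)/8-.5+a,(y.mean()+.5)/8-.5+b
bt=redc(t,260,225,272,238);bs=redc(s,279,176,292,190)
print("ball",bt,bs,tri(bt,bs),onz("top",bt,60),onz("scene",bs,60))
c=np.array([onz("top",T(*p),64) for p in((155,95),(320,120),(270,345),(105,318))]);print("dish top",c.round(1),c.mean(0), [np.linalg.norm(c[i]-c[(i+1)%4]).round(1) for i in range(4)])
e=(c[0]-c[3]+c[1]-c[2]);print("yaw dish",np.arctan2(e[1],e[0]))
c=np.array([onz("scene",S(*p),64) for p in((365,78),(520,185),(425,275),(262,160))]);print("dish scene",c.round(1),c.mean(0)); e=c[1]-c[0]+c[2]-c[3];print("yaw",np.arctan2(e[1],e[0]))
c=[onz("top",T(*p),26) for p in((110,85),(643,158))];e=c[0]-c[1];print("plinth back edge",c,np.arctan2(-e[0],e[1]))
c=[onz("top",T(*p),0) for p in((65,358),(600,438))];e=c[0]-c[1];print("front low edge",c,np.arctan2(-e[0],e[1]))
for z in (30,36):print("collar",onz("top",T(514,272),z),onz("scene",S(208,395),z))
print("bar top mid", onz("top",T(518,257),66),onz("scene",S(204,337),66))
```

```text
41.515625
32.8125
ball (np.float64(265.5316851712458), np.float64(231.73581576966504)) (np.float64(285.0076785714286), np.float64(182.3752380952381)) (array([535.99281508,  82.47660905,  59.86050873]), np.float64(1.2181206654727532)) [536.42904025  82.87982472] [535.65934235  81.88977965]
dish top [[581.3 103.2]
 [572.7  42.3]
 [488.8  59.1]
 [497.9 119.2]] [535.18429749  80.92608915] [np.float64(61.5), np.float64(85.5), np.float64(60.8), np.float64(84.9)]
yaw dish -0.1931841221637104
dish scene [[503.5 113.5]
 [584.7  96.8]
 [576.4  38.6]
 [492.   55.1]] [539.15542939  76.00154291]
yaw -0.19776595837839867
plinth back edge [array([593.64721762, 122.52736173]), array([568.33313041, -79.62077936])] -0.12457694690323771
front low edge [array([492.91211731, 138.31945766]), array([465.27815162, -65.07436991])] -0.13503748799601464
collar [523.16676006 -30.878695  ] [522.20059273 -31.57670531]
collar [522.08206073 -30.6088825 ] [524.91707894 -35.21487416]
bar top mid [522.22674067 -30.69249076] [522.26079454 -31.54540117]
```

```bash
cat >> h.py <<'E'
from scipy.spatial.transform import Rotation as Ro
def go(p,yaw):
    s=arm.read_state();R=Ro.from_quat(s["ee_rot"]);a=yaw/2
    T=Ro.from_quat([np.cos(a),np.sin(a),0,0])
    x=R.as_matrix()[:,0];print("t",round(s["clock"],2),"pos",s["position"].round(1),"yaw",np.arctan2(x[1],x[0]).round(3),"F",s["contact_force"].round(1),"w",round(s["gripper_width"],1),round(s["grasp_force"],1))
    print("slide",R.inv().apply(np.array(p)-s["position"]).round(1),"dr",((R.inv()*T).as_rotvec(degrees=True)/8).round(2))
E
python3 - <<'E'
from h import *
t=cv2.imread("pics/top0.png")
I=cv2.resize(t[205:270,240:330],None,fx=8,fy=8,interpolation=cv2.INTER_CUBIC).astype(int)
T=lambda x,y:((x+.5)/8-.5+240,(y+.5)/8-.5+205)
m=I[:,:,0]>175
def fit(side,z,mask,rows,lo,hi):
    P=np.array([onz("top",T((lo+np.nonzero(mask[r,lo:hi])[0])[side],r),z) for r in rows if mask[r,lo:hi].any()])
    for _ in range(3):
        k=np.polyfit(P[:,0],P[:,1],1);r=abs(P[:,1]-np.polyval(k,P[:,0]));P=P[r<=max(2*r.std(),1)]
    return np.arctan(k[0]).round(3),np.polyval(k,536).round(1)
# outer boundary via Otsu-ish thresholds
for th in(160,175,190):
    m=I[:,:,0]>th
    print(th,fit(0,64,m,range(130,310),90,340),fit(-1,64,m,range(140,330),90,340),"tab",fit(0,50,m,range(345,395),120,230),fit(-1,50,m,range(350,395),120,230))
go((522.3,-31,150),-2.22)
E
```

```text
160 (np.float64(-0.17), np.float64(110.2)) (np.float64(-0.198), np.float64(53.3)) tab (np.float64(-0.15), np.float64(97.4)) (np.float64(-0.191), np.float64(71.4))
175 (np.float64(-0.16), np.float64(109.4)) (np.float64(-0.2), np.float64(54.0)) tab (np.float64(-0.169), np.float64(95.7)) (np.float64(-0.193), np.float64(71.8))
190 (np.float64(-0.178), np.float64(108.0)) (np.float64(-0.198), np.float64(55.2)) tab (np.float64(-0.205), np.float64(92.9)) (np.float64(-0.18), np.float64(73.2))
t 0.1 pos [147.7 606.8 230.3] yaw -0.239 F [-0.1  1.2  0.1] w 85.5 0.0
slide [514.9 530.8  81.4] dr [ 1.000e-02 -1.000e-02  1.419e+01]
```

>>> {"method": "step_arm", "body": {"motion": [{"slide":[45,46,5],"dr":[0,0,1.2],"jaw":60},{"slide":[90,93,10],"dr":[0,0,2.4],"jaw":40},{"slide":[135,139,15],"dr":[0,0,3.6],"jaw":24},{"slide":[180,186,20],"dr":[0,0,4.8],"jaw":24},{"slide":[225,232,25],"dr":[0,0,6.0],"jaw":24},{"slide":[270,279,30],"dr":[0,0,7.2],"jaw":24},{"slide":[315,325,35],"dr":[0,0,8.4],"jaw":24},{"slide":[340,351,40],"dr":[0,0,9.4],"jaw":24}]}}

```text
clock: 1.1
position: [395.6, 183.7, 191.2]
ee_rot: [0.712, -0.702, -0.0, -0.0]
contact_force: [0.9, 0.7, -0.6]
gripper_width: 24.3
grasp_force: 0.0
```

```bash
python3 -c "
from h import *
go((522.3,-31,130),-2.22)"
```

```text
t 1.1 pos [395.6 183.7 191.2] yaw -1.556 F [ 0.9  0.7 -0.6] w 24.3 0.0
slide [ 216.5 -123.5   61.2] dr [-0.    0.    4.75]
```

>>> {"method": "step_arm", "body": {"motion": [{"slide":[40,-23,10],"dr":[0,0,1.0],"jaw":24},{"slide":[85,-49,20],"dr":[0,0,2.0],"jaw":24},{"slide":[130,-74,32],"dr":[0,0,3.0],"jaw":24},{"slide":[175,-100,45],"dr":[0,0,4.0],"jaw":24},{"slide":[205,-117,55],"dr":[0,0,4.75],"jaw":24},{"slide":[216.5,-123.5,61],"dr":[0,0,4.75],"jaw":24},{"slide":[216.5,-123.5,61],"dr":[0,0,4.75],"jaw":24},{"slide":[216.5,-123.5,61],"dr":[0,0,4.75],"jaw":24}]}}

```text
clock: 2.1
position: [522.5, -27.4, 130.7]
ee_rot: [-0.448, 0.894, 0.0, 0.0]
contact_force: [0.7, -0.0, -0.2]
gripper_width: 24.2
grasp_force: 0.0
```

```bash
python3 -c "
from h import *
go((522.3,-31,42),-2.22)
t=optics.get_image('top');s=optics.get_image('scene')
cv2.imwrite('pics/a.png',np.hstack([cv2.resize(t[200:275,235:335],(400,300)),cv2.resize(s[150:255,200:340],(400,300))]))"
```

```text
t 2.1 pos [522.5 -27.4 130.7] yaw -2.213 F [ 0.7 -0.  -0.2] w 24.2 0.0
slide [ 3.  -1.9 88.7] dr [-0.    0.    0.05]
```

View pics/a.png

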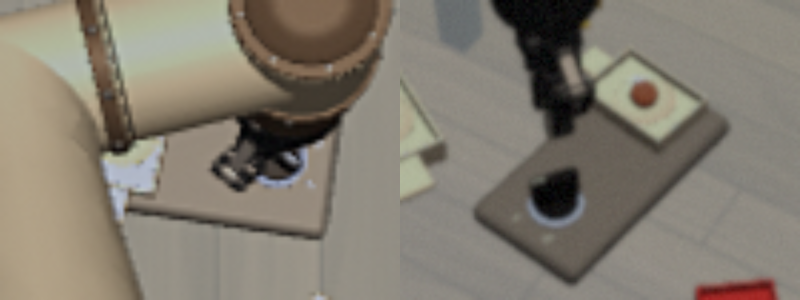

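The fingers are above the switch and the dish and ball are unmoved. Next I lower the tool over the bar.

>>> {"method": "step_arm", "body": {"motion": [{"slide":[3,-1.9,20],"dr":[0,0,0],"jaw":24},{"slide":[3,-1.9,40],"dr":[0,0,0],"jaw":24},{"slide":[3,-1.9,55],"dr":[0,0,0],"jaw":24},{"slide":[3,-1.9,67],"dr":[0,0,0],"jaw":24},{"slide":[3,-1.9,77],"dr":[0,0,0],"jaw":24},{"slide":[3,-1.9,85],"dr":[0,0,0],"jaw":24},{"slide":[3,-1.9,88],"dr":[0,0,0],"jaw":24},{"slide":[3,-1.9,88],"dr":[0,0,0],"jaw":16}]}}

```text
clock: 3.2
position: [522.6, -31.8, 42.3]
ee_rot: [-0.447, 0.894, -0.0, -0.0]
contact_force: [0.2, -0.4, -0.0]
gripper_width: 15.8
grasp_force: 0.0
```

```bash
python3 -c "
from h import *
go((522.3,-31,42),-2.22)"
```

```text
t 3.2 pos [522.6 -31.8  42.3] yaw -2.214 F [ 0.2 -0.4 -0. ] w 15.8 0.0
slide [-0.4  0.8  0.3] dr [-0.   -0.    0.04]
```

>>> {"method": "step_arm", "body": {"motion": [{"slide":[0,0,0],"dr":[0,0,-0.9],"jaw":16},{"slide":[0,0,0],"dr":[0,0,-1.8],"jaw":16},{"slide":[0,0,0],"dr":[0,0,-2.8],"jaw":16},{"slide":[0,0,0],"dr":[0,0,-3.8],"jaw":16},{"slide":[0,0,0],"dr":[0,0,-4.8],"jaw":16},{"slide":[0,0,0],"dr":[0,0,-5.8],"jaw":16},{"slide":[0,0,0],"dr":[0,0,-6.8],"jaw":16},{"slide":[0,0,0],"dr":[0,0,-7.6],"jaw":16}]}}

```text
clock: 4.2
position: [522.9, -31.7, 42.9]
ee_rot: [0.839, -0.544, 0.0, -0.0]
contact_force: [0.5, 0.7, 0.9]
gripper_width: 15.8
grasp_force: 0.0
```

```bash
python3 -c "
from h import *
go((522.3,-31,42),-1.18)
print(arm.read_state()['wrist_torque'])"
```

```text
t 4.2 pos [522.9 -31.7  42.9] yaw -1.149 F [0.5 0.7 0.9] w 15.8 0.0
slide [-0.9  0.3  0.8] dr [-0.01 -0.    0.22]
[ 0.06229799  0.04098682 -0.01882284]
```

>>> {"method": "step_arm", "body": {"motion": [{"slide":[0,0,0],"dr":[0,0,0],"jaw":26},{"slide":[0,0,-20],"dr":[0,0,0],"jaw":26},{"slide":[0,0,-50],"dr":[0,0,0],"jaw":26},{"slide":[0,0,-90],"dr":[0,0,-1],"jaw":40},{"slide":[-20,-12,-105],"dr":[0,0,-2.2],"jaw":60},{"slide":[-45,-27,-105],"dr":[0,0,-3.4],"jaw":85},{"slide":[-70,-42,-105],"dr":[0,0,-4.6],"jaw":85},{"slide":[-90,-54,-100],"dr":[0,0,-5.8],"jaw":85}]}}

```text
clock: 5.2
position: [535.9, 73.5, 143.0]
ee_rot: [0.986, -0.169, 0.001, -0.001]
contact_force: [-0.0, -0.6, -0.8]
gripper_width: 85.0
grasp_force: 0.0
```

```bash
python3 -c "
from h import *
go((536.3,81.8,110),-0.18)
t=optics.get_image('top');s=optics.get_image('scene')
cv2.imwrite('pics/b.png',np.hstack([cv2.resize(t[200:275,235:335],(400,300)),cv2.resize(s[150:255,200:340],(400,300))]))"
```

```text
t 5.2 pos [535.9  73.5 143. ] yaw -0.34 F [-0.  -0.6 -0.8] w 85.0 0.0
slide [-2.4 -7.9 33.1] dr [-0.01 -0.01 -1.14]
```

View pics/b.png

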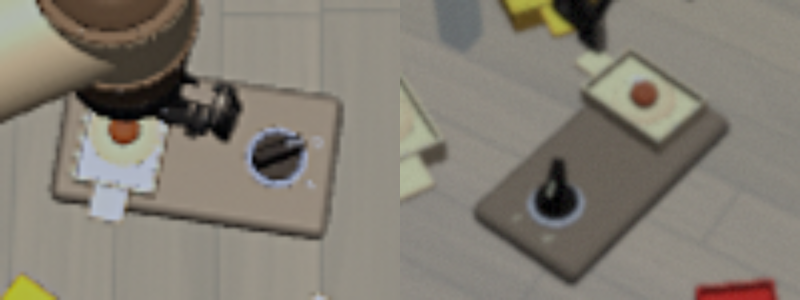

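The switch bar now points at the ring mark, so it is off. The dish is unmoved. Next I align the gripper above it.

>>> {"method": "step_arm", "body": {"motion": [{"slide":[-2.4,-7,5],"dr":[0,0,-0.6],"jaw":85},{"slide":[-2.4,-7,10],"dr":[0,0,-1.1],"jaw":85},{"slide":[-2.4,-7,20],"dr":[0,0,-1.1],"jaw":85},{"slide":[-2.4,-7,30],"dr":[0,0,-1.1],"jaw":85},{"slide":[-2.4,-7,40],"dr":[0,0,-1.1],"jaw":85},{"slide":[-2.4,-7,48],"dr":[0,0,-1.1],"jaw":85},{"slide":[-2.4,-7,50],"dr":[0,0,-1.1],"jaw":85},{"slide":[-2.4,-7,50],"dr":[0,0,-1.1],"jaw":85}]}}

```text
clock: 6.3
position: [535.6, 79.8, 92.2]
ee_rot: [0.995, -0.095, -0.0, 0.0]
contact_force: [1.1, -0.5, 0.4]
gripper_width: 85.0
grasp_force: 0.0
```

```bash
python3 -c "
from h import *
go((536.3,81.8,33),-0.18)
t=optics.get_image('top');s=optics.get_image('scene')
cv2.imwrite('pics/c.png',np.hstack([cv2.resize(t[200:275,235:335],(400,300)),cv2.resize(s[130:235,220:360],(400,300))]))"
```

```text
t 6.3 pos [535.6  79.8  92.2] yaw -0.19 F [ 1.1 -0.5  0.4] w 85.0 0.0
slide [ 0.3 -2.1 59.2] dr [ 0.    0.   -0.07]
```

View pics/c.png

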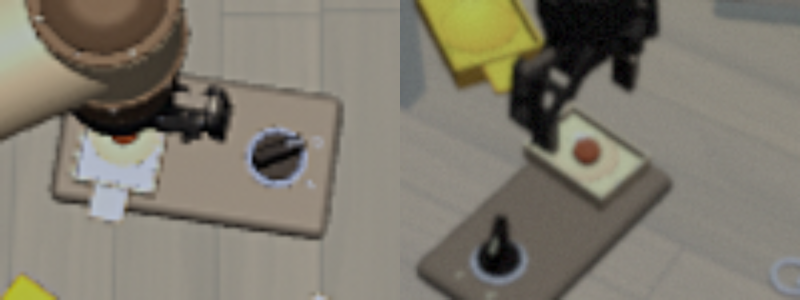

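The fingers straddle the dish, and the ball is centred. Next I descend and then close slowly.

>>> {"method": "step_arm", "body": {"motion": [{"slide":[0.5,-2,8],"dr":[0,0,0],"jaw":85},{"slide":[0.5,-2,18],"dr":[0,0,0],"jaw":85},{"slide":[0.5,-2,28],"dr":[0,0,0],"jaw":85},{"slide":[0.5,-2,38],"dr":[0,0,0],"jaw":85},{"slide":[0.5,-2,47],"dr":[0,0,0],"jaw":85},{"slide":[0.5,-2,55],"dr":[0,0,0],"jaw":82},{"slide":[0.5,-2,59],"dr":[0,0,0],"jaw":79},{"slide":[0.5,-2,59],"dr":[0,0,0],"jaw":76}]}}

```text
clock: 7.4
position: [536.3, 81.6, 33.0]
ee_rot: [0.995, -0.095, -0.0, 0.0]
contact_force: [0.1, 0.4, -0.2]
gripper_width: 76.0
grasp_force: 0.0
```

>>> {"method": "step_arm", "body": {"motion": [{"slide":[0,0,0],"dr":[0,0,0],"jaw":74},{"slide":[0,0,0],"dr":[0,0,0],"jaw":72},{"slide":[0,0,0],"dr":[0,0,0],"jaw":71},{"slide":[0,0,0],"dr":[0,0,0],"jaw":70},{"slide":[0,0,0],"dr":[0,0,0],"jaw":69},{"slide":[0,0,0],"dr":[0,0,0],"jaw":68},{"slide":[0,0,0],"dr":[0,0,0],"jaw":67},{"slide":[0,0,0],"dr":[0,0,0],"jaw":66}]}}

```text
clock: 8.4
position: [536.4, 81.6, 33.3]
ee_rot: [0.995, -0.095, -0.0, 0.0]
contact_force: [-0.1, -0.4, -0.6]
gripper_width: 66.1
grasp_force: 0.0
```

>>> {"method": "step_arm", "body": {"motion": [{"slide":[0,0,0],"dr":[0,0,0],"jaw":65},{"slide":[0,0,0],"dr":[0,0,0],"jaw":64},{"slide":[0,0,0],"dr":[0,0,0],"jaw":63},{"slide":[0,0,0],"dr":[0,0,0],"jaw":62},{"slide":[0,0,0],"dr":[0,0,0],"jaw":61},{"slide":[0,0,0],"dr":[0,0,0],"jaw":58},{"slide":[0,0,0],"dr":[0,0,0],"jaw":55},{"slide":[0,0,0],"dr":[0,0,0],"jaw":50}]}}

```text
clock: 9.4
position: [536.8, 81.9, 34.1]
ee_rot: [0.996, -0.095, 0.001, -0.0]
contact_force: [-1.5, 2.4, 6.0]
gripper_width: 61.2
grasp_force: 65.6
```

```bash
python3 -c "
from h import *
go((536.3,81.8,190),-1.70)
t=optics.get_image('top');s=optics.get_image('scene')
cv2.imwrite('pics/d.png',np.hstack([cv2.resize(t[200:275,235:335],(400,300)),cv2.resize(s[130:235,220:360],(400,300))]))"
```

```text
t 9.4 pos [536.8  81.9  34.1] yaw -0.189 F [-1.5  2.4  6. ] w 61.2 65.6
slide [-3.000e-01  1.000e-01 -1.559e+02] dr [-1.000e-02 -0.000e+00  1.082e+01]
```

View pics/d.png

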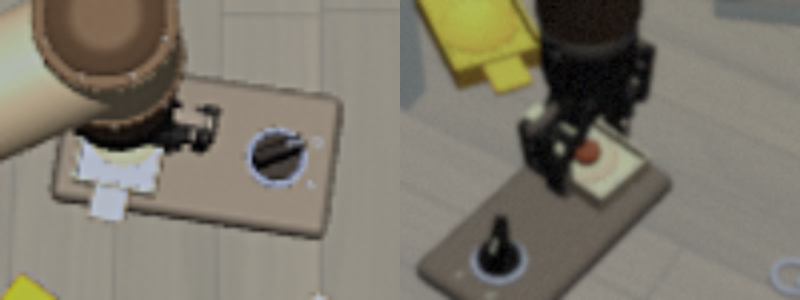

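The dish is gripped with the ball still in the middle. Next I lift straight up, smoothly.

>>> {"method": "step_arm", "body": {"motion": [{"slide":[0,0,-1],"dr":[0,0,0],"jaw":50},{"slide":[0,0,-4],"dr":[0,0,0],"jaw":50},{"slide":[0,0,-9],"dr":[0,0,0],"jaw":50},{"slide":[0,0,-16],"dr":[0,0,0],"jaw":50},{"slide":[0,0,-24],"dr":[0,0,0],"jaw":50},{"slide":[0,0,-33],"dr":[0,0,0],"jaw":50},{"slide":[0,0,-42],"dr":[0,0,0],"jaw":50},{"slide":[0,0,-51],"dr":[0,0,0],"jaw":50}]}}

```text
clock: 10.5
position: [536.4, 81.7, 85.1]
ee_rot: [0.995, -0.095, 0.0, -0.0]
contact_force: [-1.3, -0.6, -1.8]
gripper_width: 61.2
grasp_force: 65.4
```

>>> {"method": "step_arm", "body": {"motion": [{"slide":[0,0,-9],"dr":[0,0,0],"jaw":50},{"slide":[0,0,-18],"dr":[0,0,0],"jaw":50},{"slide":[0,0,-27],"dr":[0,0,0],"jaw":50},{"slide":[0,0,-36],"dr":[0,0,0],"jaw":50},{"slide":[0,0,-45],"dr":[0,0,0],"jaw":50},{"slide":[0,0,-54],"dr":[0,0,0],"jaw":50},{"slide":[0,0,-63],"dr":[0,0,0],"jaw":50},{"slide":[0,0,-72],"dr":[0,0,0],"jaw":50}]}}

```text
clock: 11.5
position: [536.4, 81.6, 156.9]
ee_rot: [0.995, -0.095, -0.0, -0.0]
contact_force: [0.6, 0.6, -0.4]
gripper_width: 61.0
grasp_force: 65.4
```

>>> {"method": "step_arm", "body": {"motion": [{"slide":[0,0,-8],"dr":[0,0,0],"jaw":50},{"slide":[0,0,-15],"dr":[0,0,0],"jaw":50},{"slide":[0,0,-21],"dr":[0,0,0],"jaw":50},{"slide":[0,0,-25],"dr":[0,0,0],"jaw":50},{"slide":[0,0,-27],"dr":[0,0,0],"jaw":50},{"slide":[0,0,-28],"dr":[0,0,0],"jaw":50},{"slide":[0,0,-28],"dr":[0,0,0],"jaw":50},{"slide":[0,0,-28],"dr":[0,0,0],"jaw":50}]}}

```text
clock: 12.5
position: [536.3, 81.6, 184.1]
ee_rot: [0.995, -0.095, -0.0, 0.0]
contact_force: [-0.4, -0.5, -2.2]
gripper_width: 61.1
grasp_force: 65.4
```

```bash
python3 -c "
from h import *
go((536.5,82,184),-1.70)
t=optics.get_image('top');s=optics.get_image('scene')
cv2.imwrite('pics/e.png',np.hstack([cv2.resize(t[190:265,235:335],(400,300)),cv2.resize(s[80:185,220:360],(400,300))]))"
```

```text
t 12.5 pos [536.3  81.6 184.1] yaw -0.19 F [-0.4 -0.5 -2.2] w 61.1 65.4
slide [ 0.1 -0.4  0.1] dr [ 0.    0.   10.81]
```

View pics/e.png

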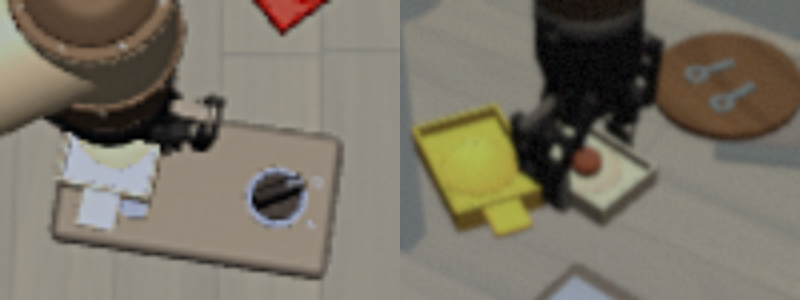

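The dish has lifted level with the ball in place. Next comes the quarter turn clockwise.

>>> {"method": "step_arm", "body": {"motion": [{"slide":[0,0,0],"dr":[0,0,0.1],"jaw":50},{"slide":[0,0,0],"dr":[0,0,0.3],"jaw":50},{"slide":[0,0,0],"dr":[0,0,0.6],"jaw":50},{"slide":[0,0,0],"dr":[0,0,1.0],"jaw":50},{"slide":[0,0,0],"dr":[0,0,1.5],"jaw":50},{"slide":[0,0,0],"dr":[0,0,2.0],"jaw":50},{"slide":[0,0,0],"dr":[0,0,2.5],"jaw":50},{"slide":[0,0,0],"dr":[0,0,3.0],"jaw":50}]}}

```text
clock: 13.6
position: [536.4, 81.6, 184.3]
ee_rot: [0.954, -0.301, -0.0, 0.0]
contact_force: [-0.1, -0.2, -1.7]
gripper_width: 61.0
grasp_force: 65.4
```

>>> {"method": "step_arm", "body": {"motion": [{"slide":[0,0,0],"dr":[0,0,0.5],"jaw":50},{"slide":[0,0,0],"dr":[0,0,1.0],"jaw":50},{"slide":[0,0,0],"dr":[0,0,1.5],"jaw":50},{"slide":[0,0,0],"dr":[0,0,2.0],"jaw":50},{"slide":[0,0,0],"dr":[0,0,2.5],"jaw":50},{"slide":[0,0,0],"dr":[0,0,3.0],"jaw":50},{"slide":[0,0,0],"dr":[0,0,3.5],"jaw":50},{"slide":[0,0,0],"dr":[0,0,4.0],"jaw":50}]}}

```text
clock: 14.6
position: [536.4, 81.6, 184.3]
ee_rot: [0.834, -0.552, -0.0, 0.0]
contact_force: [0.5, -1.3, -1.7]
gripper_width: 61.2
grasp_force: 65.4
```

>>> {"method": "step_arm", "body": {"motion": [{"slide":[0,0,0],"dr":[0,0,0.5],"jaw":50},{"slide":[0,0,0],"dr":[0,0,1.0],"jaw":50},{"slide":[0,0,0],"dr":[0,0,1.5],"jaw":50},{"slide":[0,0,0],"dr":[0,0,2.0],"jaw":50},{"slide":[0,0,0],"dr":[0,0,2.5],"jaw":50},{"slide":[0,0,0],"dr":[0,0,2.95],"jaw":50},{"slide":[0,0,0],"dr":[0,0,3.3],"jaw":50},{"slide":[0,0,0],"dr":[0,0,3.55],"jaw":50}]}}

```text
clock: 15.6
position: [536.4, 81.6, 184.3]
ee_rot: [-0.673, 0.74, 0.0, -0.0]
contact_force: [-0.8, -0.1, -2.6]
gripper_width: 60.7
grasp_force: 65.4
```

>>> {"method": "step_arm", "body": {"motion": [{"slide":[0,0,0],"dr":[0,0,0.15],"jaw":50},{"slide":[0,0,0],"dr":[0,0,0.25],"jaw":50},{"slide":[0,0,0],"dr":[0,0,0.25],"jaw":50},{"slide":[0,0,0],"dr":[0,0,0.25],"jaw":50},{"slide":[0,0,0],"dr":[0,0,0.25],"jaw":50},{"slide":[0,0,0],"dr":[0,0,0.25],"jaw":50},{"slide":[0,0,0],"dr":[0,0,0.25],"jaw":50},{"slide":[0,0,0],"dr":[0,0,0.25],"jaw":50}]}}

```text
clock: 16.6
position: [536.4, 81.6, 184.3]
ee_rot: [-0.661, 0.751, 0.0, 0.0]
contact_force: [0.4, -0.6, -1.4]
gripper_width: 61.0
grasp_force: 65.4
```

```bash
python3 -c "
from h import *
go((536.5,82,184),-1.70)
t=optics.get_image('top');s=optics.get_image('scene')
cv2.imwrite('pics/tf.png',t);cv2.imwrite('pics/sf.png',s)
cv2.imwrite('pics/f.png',np.hstack([cv2.resize(t[185:260,230:330],(400,300)),cv2.resize(s[80:185,220:360],(400,300))]))"
```

```text
t 16.6 pos [536.4  81.6 184.3] yaw -1.698 F [ 0.4 -0.6 -1.4] w 61.0 65.4
slide [-0.4 -0.1  0.3] dr [0.   0.   0.01]
```

View pics/f.png

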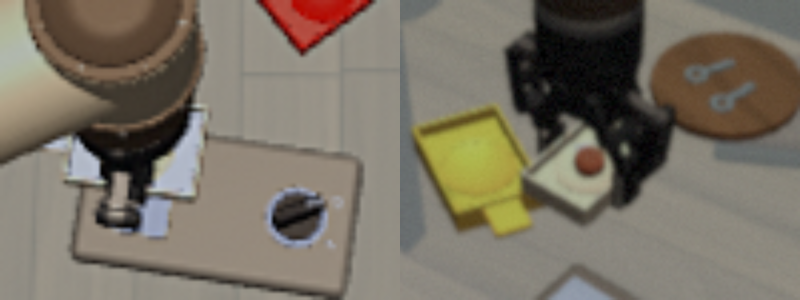

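The tab now points left along the warmer, away from the switch. The ball is still in the hollow's middle and the dish's end edge runs parallel to the plinth's. I'm handing it in.

```bash
python3 -c "
from bench import arm
print(arm.job_done())"
```

```text
the job is handed in; nothing more can be done
None
```

The job is handed in at about 17 s, with no verdict shown: the switch is off, and the dish is held level about 15 cm above the hot plate, its tab pointing away from the switch and the ball still in the middle.

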